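Close up the row in a carton magazine with its latching follower

ROBOT

A 6-joint arm with a two-finger parallel gripper is mounted at the origin on the work surface. World frame = base frame: x ahead of the robot, y to its left, z up, the work surface at z = 0. Lengths are in mm, angles in rad, forces in N, time in s.
With the tool pointing down it reaches from about 350 to 875 mm from the base axis. Payload 4.2 kg.
Tool frame: the origin (TCP) lies on the centre line of the jaws, within the pads' length; the fingertips stand 25 mm ahead of it and the grasp point (between the pads) lies 6 mm ahead of it; z points along the fingers, y is the direction in which the jaws open and shut (so a half turn about z gives the same grasp; the last joint's range is limited). The gripper opens to 85 mm and grips with 20 to 120 N. Pads are 22 mm wide; open, the fingers measure 114 mm over their backs; the gripper's body (76 mm by 85 mm) begins 54 mm behind the grasp point. The pads swing forward as they close: fully open they stand 13 mm farther back than shut.
Start: joints at [-0.919, 0.385, 0.008, 0, -1.194, -0.259], TCP at [239.249, -577.373, 256.312] pointing down, gripper open.
Joint ranges: [-3.14, 3.14], [-1.21, 2.06], [-1.07, 1.41], [-3.16, 2.05], [-2.99, -0.16], [-3.1, 3.1]. Speed limits (rad/s): [2.79, 2.79, 3.14, 3.14, 3.14, 3.14].

INTERFACE

Orientations are given as a unit quaternion [x, y, z, w].
In Python, from bench import arm gives the robot as it stands.
- The arm moves only by the tool drive_tool, never from a script. Its argument "plan" is a list of rows, each a list of 2 entries, a list of its own where there are three numbers: the shift along the tool's x, y, z in m, then the turn about the tool's z in degrees. A call has 1 to 12 rows; each row shifts and turns the commanded pose from where the row before left it, along the tool's axes as they then stand; what a row does not reach is not made up. A row lasts 1/8 s, in which the tool goes at most 62.5 mm and 10.7 degrees, less where a joint would pass 70% of its speed; a pose out of reach is approached as far as the arm can. A call with a gripper value outside its range is refused whole. "fingers" is the closure, from -1 (fully open) to 1 (shut), so that 0 is half open, set as the call begins (left out, the last holds). The fingers move at their own pace and stop on an object; the grip force is fixed at half the most. Time passes only in rows, so rows that do not move let the fingers close. It gives the time, the measured TCP pose, the force and the opening at its end, in the units of the state.
- arm.read_state(): the state, without advancing time (a new reading comes with each control period).
- arm.get_image(name): name is "scene" or "top" or "wrist"; returns a dict with "image" (420x560x3 uint8, red, green, blue), "K" (3x3 intrinsics, pixels), "R" (3x3) and "t" (3): a world point X has camera coordinates R X + t. Camera axes: x right, y down, z forward; pixel columns grow to the right and rows downward; lengths in mm; the calibration is good to about 2 mm. The wrist camera is an equidistant fisheye: a pixel r from the principal point sees the ray r / f radians off the axis. A picture is of the moment at which its call begins. There is no depth.
- arm.job_done(): hands the job in, once; it reports no verdict.
The state is a dict: "clock": time; "joints": joint angles; "joint_vel": joint speeds; "joint_efforts": joint torques, N m; "position": TCP position; "ee_rot": TCP orientation; "contact_force": force on the tool from outside, world axes, zero at the start; "wrist_torque": the same for the moment, N m; "gripper_width": finger opening in mm.
Only numpy, scipy, OpenCV 4.12 (cv2) and the standard library are available. Lean on these libraries where they do the work, as an engineer would, in place of code of your own. Each camera call takes 0.05 s, during which the arm holds its last target.

TASK

The row of cartons in the magazine has gone slack. Lift the follower's release bar clear of the notched rack and, holding it up, slide the follower along until the row is closed up against the end stop and the sprung pressure plate is about half-way in; then let the bar drop fully home in the nearest notch and let go, so that the row stays standing and firmly held. Do not crush the cartons or force the latch, and leave the other things on the bench alone.

Things in the scene. Friction and masses are not known exactly. Their poses are not given: they have to be found in the camera images.
- bar_grip (a point): middle of the release bar's black round rubber grip: 14 mm thick, 72 mm clear between its two steel legs, 29 mm free below it, nothing above. x runs along the grip (across the rail), y along the rail towards the end stop, z up. 122 mm above the bench when the pawl is home. The follower guides the bar, so pushing it along y moves the follower
- release_bar (a joint): height of the release bar above home, m: 0 = pawl home in a notch, 0.014 = upper stop. Sprung down: 6.5 N to lift at 0, 8 N at the top (more when the pawl is side-loaded). The pawl is clear of the teeth from 0.008 up, not below
- follower: aluminium saddle 48 x 80 x 26 mm on the rail, sliding along its y axis (axes as bar_grip) with 1 to 2 N of drag. Origin 94 mm below bar_grip with the bar down. Its arm carries the pressure plate, 76 wide x 66 high, whose face stands 45 mm ahead (+y) of the origin and springs back by up to 14 mm: it starts to yield at 1 N, is half-way in at 8 N and bottoms at 15 N
- rack: steel strip 12 x 250 mm beside the rail, upright-sided notches every 8 mm along its y axis (axes as bar_grip). The tops between them are ridged and lead a lowered pawl towards a notch, but with the plate pushing back it may hang on a ridge, not caught, until the follower is nudged, or be shoved back a notch if nothing holds it. The follower starts latched in a notch. Origin mid-length, underside
- pack_4: filled cardboard carton 80 wide x 36 thick (along the row) x 75 mm high, 60 to 130 g, the nearest to the follower of four that stand with gaps between them before the end stop, a steel bracket clamped anywhere within 55 mm and not measured. Origin in the centre of its underside, z up, y roughly along the row
- pack_3: same carton as pack_4, next in the row; origin in the centre of its underside
- pack_2: same carton as pack_4, third from the follower in the row; origin in the centre of its underside
- pack_1: same carton as pack_4, the one nearest to the end stop in the row; origin in the centre of its underside
- basket: bystander: lime open-work plastic basket with wristbands, 292 mm across and 110 mm high; origin in the centre of its underside
- tape_dispenser: bystander: black bench tape dispenser, 60 x 150 x 90 mm high; origin in the centre of its underside
- spare_pack: bystander: a carton like the others lying flat on the bench, 36 mm high; origin under it

How it is judged:
By the outcome, as a careful person would: the job done as asked, in the order asked, and still so for the second after the job is handed in, with the robot touching nothing.
It also fails if it takes over 61 s, if anything falls off the work surface, if the arm or the gripper's body presses on something with over 40 N, if the wrist force passes 120 N, or if a joint passes its speed limit or range.

## Working session

There is one attempt and no reset: what is moved stays moved. The work goes in short steps, Python scripts to look and compute and a tool call to move; the robot and the scene stay as the last step left them, time stands still between calls to the robot, and variables do not carry over. Pictures are saved under pics/ and viewed, and the job is handed in when it is done.

Besides the shell and the picture viewer there is one more tool, called after "Emit:" as a command line: name --argument value ..., lists and objects as JSON in quotes. drive_tool: Moves the arm, as the interface text tells. Its arguments: {"type":"object","properties":{"plan":{"type":"array"},"fingers":{"type":"number"}},"required":["plan"]}

```bash
mkdir -p pics; ls; cat > h.py <<'E'
import numpy as np, cv2
from bench import arm
def snap(name,fn,crop=None,s=1):
    d=arm.get_image(name); im=d['image'][:,:,::-1]
    np.savez('pics/'+fn+'.npz',**{k:np.array(d[k]) for k in('K','R','t','image')})
    save(im,fn,crop,s); return d
def save(im,fn,crop=None,s=1):
    if crop: x0,y0,x1,y1=crop; im=im[y0:y1,x0:x1]
    cv2.imwrite('pics/'+fn+'.png',cv2.resize(im,None,fx=s,fy=s,interpolation=cv2.INTER_CUBIC))
def recrop(fn,new,crop,s):
    d=np.load('pics/'+fn+'.npz'); save(d['image'][:,:,::-1],new,crop,s)
def ray(d,u,v):
    K,R,t=d['K'],d['R'],d['t']; r=R.T@np.linalg.inv(K)@np.array([u,v,1.]); return -R.T@t, r/np.linalg.norm(r)
def atz(d,u,v,z):
    c,r=ray(d,u,v); return c+r*(z-c[2])/r[2]
def tri(obs):
    A=np.zeros((3,3));b=np.zeros(3)
    for d,u,v in obs:
        c,r=ray(d,u,v);P=np.eye(3)-np.outer(r,r);A+=P;b+=P@c
    return np.linalg.solve(A,b)
def proj(d,X):
    p=d['K']@(d['R']@np.array(X,float)+d['t']); return p[:2]/p[2]
E
python3 - <<'E'
from h import *
print(arm.read_state())
for n in('scene','top','wrist'):
    d=snap(n,n+'0',None,1.4); print(n,d['K'].tolist(),(-d['R'].T@d['t']).round(1))
E
```

```text
pics
{'clock': 0.0, 'joints': array([-9.19405511e-01,  3.85574255e-01,  6.64650310e-03, -4.73963662e-04,
       -1.19398896e+00, -2.58577013e-01]), 'joint_vel': array([ 5.50580082e-05,  1.37351022e-03, -1.72123110e-03, -6.59499691e-04,
       -9.63591151e-05,  1.26080133e-03]), 'joint_efforts': array([-5.99032546e-06, -3.92287624e+01,  1.88404244e+01,  4.18621302e+00,
       -4.56668698e-03, -3.53432441e-06]), 'position': array([ 239.05089467, -576.92062306,  255.22263786]), 'ee_rot': array([-1.95060714e-01,  9.80790572e-01,  1.04913150e-03, -2.68043595e-04]), 'contact_force': array([0.16137321, 0.38722993, 1.00634611]), 'wrist_torque': array([0.01953511, 0.05160302, 0.02237983]), 'gripper_width': 84.96606852720333}
scene [[537.6677592526358, 0.0, 297.9973894918985], [0.0, 537.6677592526358, 210.5741549857156], [0.0, 0.0, 1.0]] [1263.   895.9 1401.5]
top [[451.973641272209, 0.0, 279.28860253473033], [0.0, 451.973641272209, 213.7217058390618], [0.0, 0.0, 1.0]] [ 398.2    2.3 1806.3]
wrist [[325.19226210127806, 0.0, 275.39430265093154], [0.0, 325.19226210127806, 206.518387246846], [0.0, 0.0, 1.0]] [ 170.7 -605.2  372.7]
```

View pics/scene0.png

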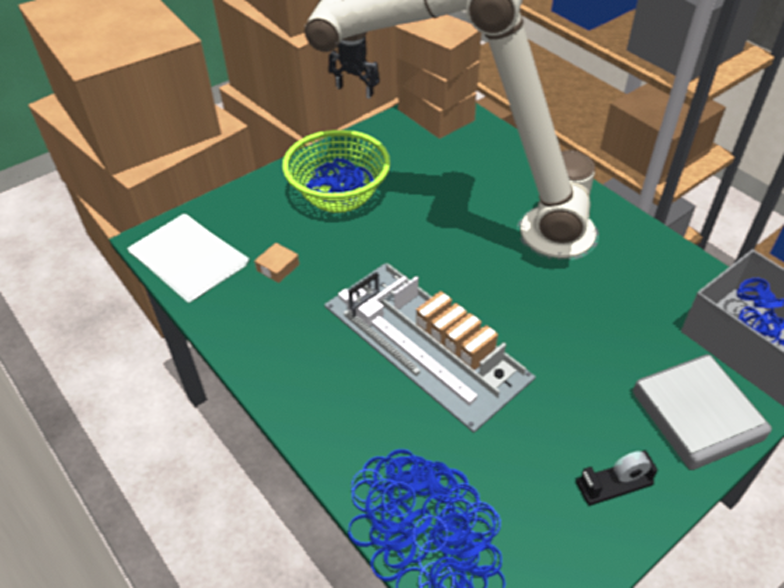

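View pics/top0.png

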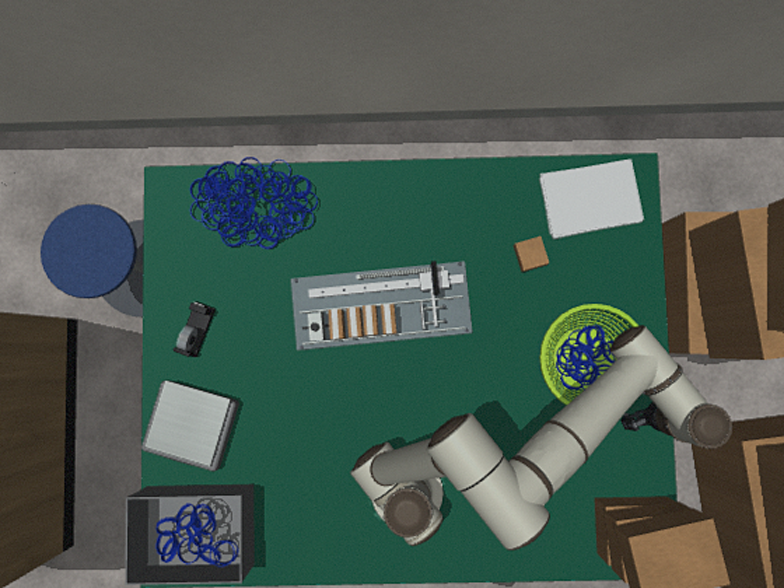

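View pics/wrist0.png

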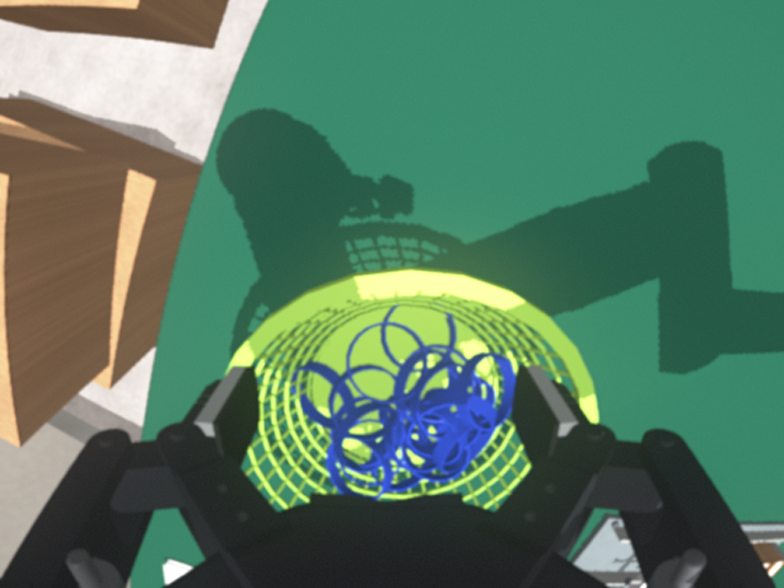

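```bash
python3 - <<'E'
from h import *
recrop('scene0','sceneA',(225,180,390,310),4.8)
recrop('top0','topA',(200,180,345,255),5.4)
E
```

```text
(no output)
```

View pics/sceneA.png

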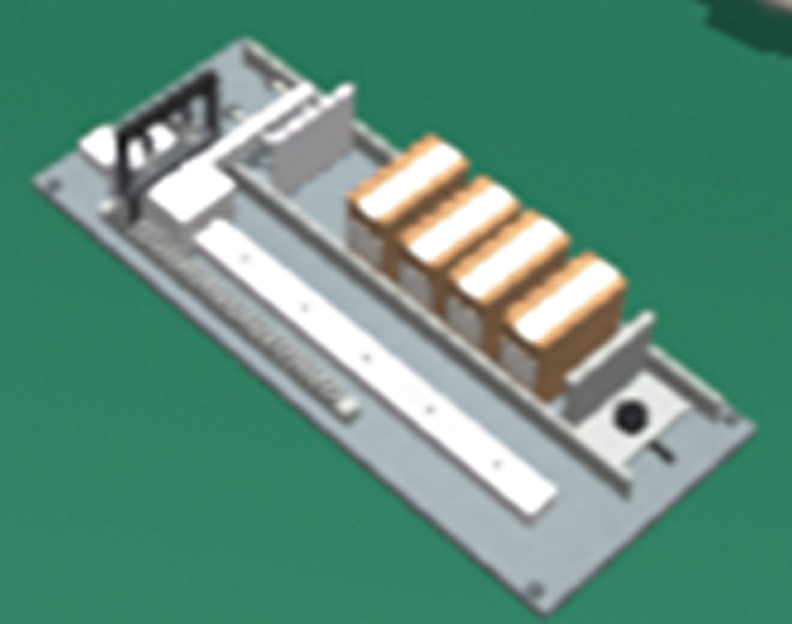

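View pics/topA.png

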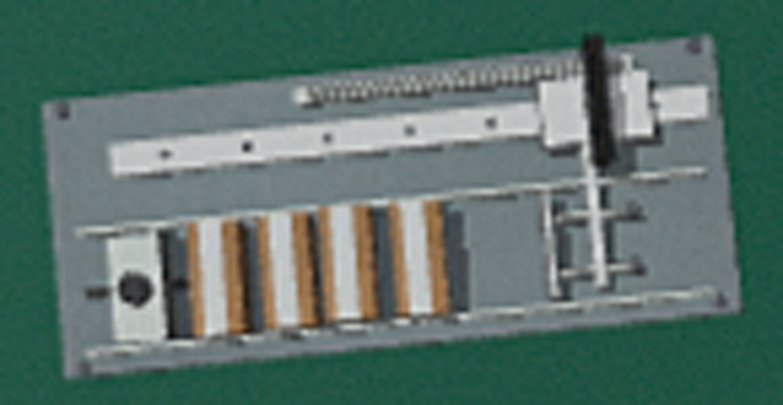

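```bash
python3 - <<'E'
from h import *
S=dict(np.load('pics/scene0.npz'));T=dict(np.load('pics/top0.npz'))
s=lambda u,v:(225+u/4.8,180+v/4.8); t=lambda u,v:(200+u/5.4,180+v/5.4)
print('gripA',atz(T,*t(592,42),122),atz(T,*t(602,160),122),atz(S,*s(124,138),122),atz(S,*s(212,83),122))
print('tri',tri([(T,*t(592,42)),(S,*s(124,138))]),tri([(T,*t(602,160)),(S,*s(212,83))]))
for n,p in dict(boardTL=(45,103),TR=(712,37),BL=(68,377),BR=(740,310)).items(): print(n,atz(T,*t(*p),8))
for n,p in dict(board1=(35,182),b2=(246,40),b3=(755,428),b4=(545,615)).items(): print(n,atz(S,*s(*p),8))
# carton faces top z~ 75+base
for x0,x1 in((190,240),(262,310),(320,370),(392,443)): print(atz(T,*t(x0,275),83),atz(T,*t(x1,270),83))
print('stop',atz(T,*t(172,285),60),'plate',atz(T,*t(548,240),80))
print('rail',atz(T,*t(110,160),20),atz(T,*t(710,103),20))
E
```

```text
gripA [623.88762873 -88.98167259 122.        ] [541.49361022 -93.61267961 122.        ] [628.00768584 -82.17447872 122.        ] [551.62347818 -84.62860114 122.        ]
tri [624.44026367 -88.9501873  113.84415211] [543.25186633 -94.91744243 107.85233282]
boardTL [603.58229265 311.94210401   8.        ]
TR [ 640.69642243 -184.07613753    8.        ]
BL [400.29321515 297.07633432   8.        ]
BR [ 438.21859247 -198.23835089    8.        ]
board1 [ 645.9404143  -175.73534068    8.        ]
b2 [ 441.08504976 -190.85551132    8.        ]
b3 [404.35763012 305.00442054   8.        ]
b4 [608.98554617 321.21162619   8.        ]
[470.17689636 197.48678097  83.        ] [472.89153667 162.02178468  83.        ]
[468.99471414 146.5092277   83.        ] [471.74110192 112.48521511  83.        ]
[468.04323517 105.47996055  83.        ] [470.75587892  70.06249787  83.        ]
[466.86312335  54.59168632  83.        ] [469.55826482  18.49443246  83.        ]
stop [464.27146768 213.11829213  60.        ] plate [489.18487257 -56.24955777  80.        ]
rail [558.84363048 262.34103189  20.        ] [ 590.28454386 -179.82829879   20.        ]
```

Emit:
drive_tool --plan '[[[0,0,0],9.1],[[0,0,0],9.1],[[-0.02,0.024,0],0],[[-0.035,0.043,0],0],[[-0.035,0.043,0],0],[[-0.035,0.043,0],0],[[-0.035,0.043,0],0],[[-0.035,0.043,0],0],[[-0.035,0.043,0],0],[[-0.035,0.043,0],0],[[-0.035,0.043,0],0],[[-0.035,0.043,0],0]]' --fingers -1

```text
clock: 1.65
position: [543.1, -140.7, 256.2]
ee_rot: [-0.038, 0.999, 0.0, -0.0]
contact_force: [1.8, -0.3, 0.6]
gripper_width: 85.9
```

Emit:
drive_tool --plan '[[[-0.023,0.025,0],0],[[-0.018,0.02,0],0],[[-0.005,0.006,0],0],[[0,0,0],0],[[0,0,0],0]]'

```text
clock: 2.28
position: [583.9, -89.0, 256.4]
ee_rot: [-0.037, 0.999, 0.0, -0.0]
contact_force: [1.0, -0.2, -0.4]
gripper_width: 85.6
```

```bash
python3 - <<'E'
from h import *
s=arm.read_state(); print(s['position'],s['ee_rot'],s['contact_force'])
d=snap('wrist','w1',None,1.4); print(d['R'],(-d['R'].T@d['t']))
snap('top','t1',(200,150,360,270),5)
E
```

```text
[583.89074614 -88.9593229  256.3615786 ] [-3.69447691e-02  9.99317295e-01  1.31587350e-06 -1.67250020e-04] [ 0.99060487 -0.24603773 -0.44072605]
[[-7.41742924e-02  9.97245263e-01  2.44997974e-04]
 [ 9.53288654e-01  7.08326960e-02  2.93638335e-01]
 [ 2.92812085e-01  2.20139695e-02 -9.55916559e-01]] [510.00945008 -93.86826254 373.76433851]
```

View pics/w1.png

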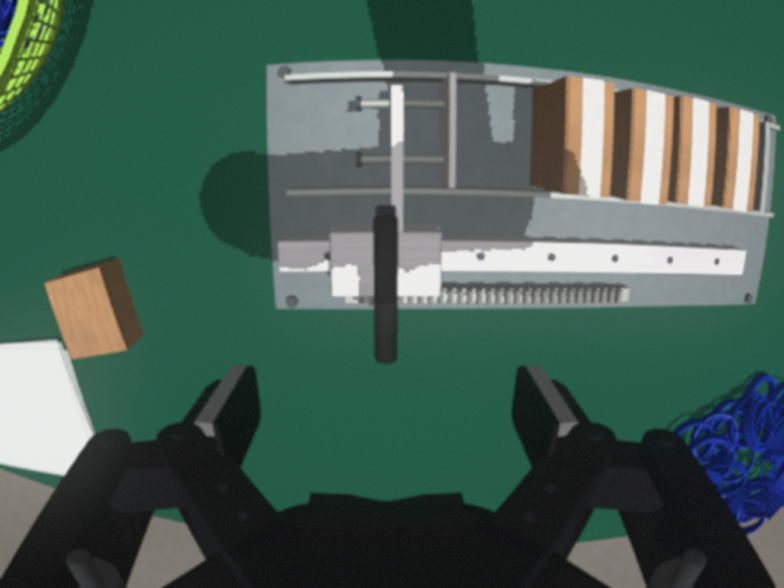

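```bash
cat >> h.py <<'E'
def wray(d,u,v):
    K,R,t=d['K'],d['R'],d['t']; x=u-K[0,2];y=v-K[1,2];r=np.hypot(x,y);th=r/K[0,0]
    q=R.T@np.array([np.sin(th)*x/r,np.sin(th)*y/r,np.cos(th)]); return -R.T@t,q
def watz(d,u,v,z):
    c,r=wray(d,u,v); return c+r*(z-c[2])/r[2]
def ld(fn): return dict(np.load('pics/'+fn+'.npz'))
def mag(p,o=(585,-88)):  # magazine x,y from o
    a=np.array(p[:2])-o; ang=np.deg2rad(4.28); return np.array([a@[np.cos(ang),np.sin(ang)],a@[-np.sin(ang),np.cos(ang)]])
E
python3 - <<'E'
from h import *
recrop('w1','w1a',(180,130,340,270),5)
d=ld('w1')
for p in((385,212),(386,360)): print(watz(d,p[0]/1.4,p[1]/1.4,124))
for n,p in dict(bTL=(267,66),bBL=(277,308),bTR=(776,120),bBR=(753,303)).items(): print(n,watz(d,p[0]/1.4,p[1]/1.4,8))
E
```

```text
[542.24242944 -91.71418718 124.        ]
[631.44293413 -84.50170225 124.        ]
bTL [ 442.03760131 -194.37334966    8.        ]
bBL [ 646.13512885 -178.18933727    8.        ]
bTR [407.42650015 307.75751659   8.        ]
bBR [607.99878068 319.42893969   8.        ]
```

View pics/w1a.png

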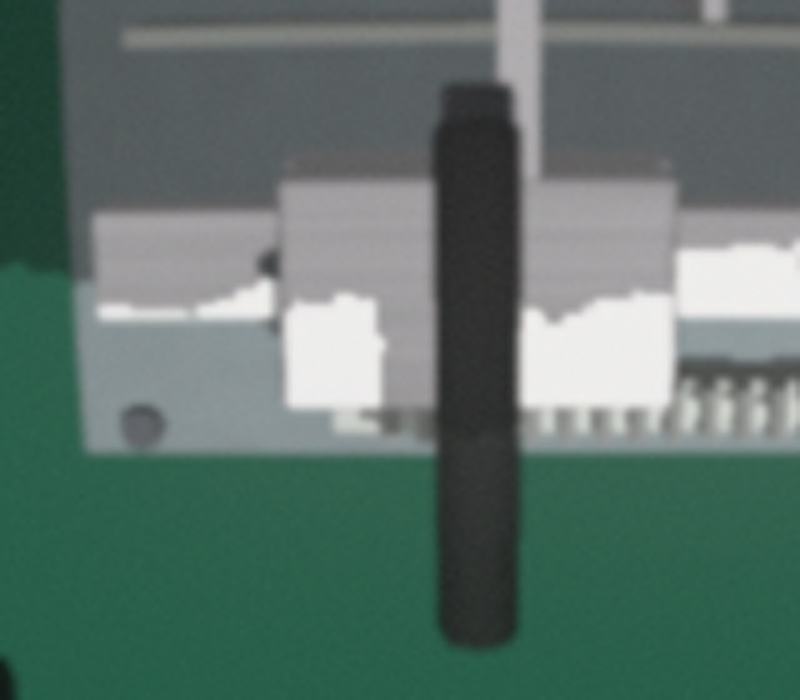

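```bash
python3 - <<'E'
from h import *
d=ld('w1')
a=watz(d,180+476/5-.4,130+122/5-.4,127); b=watz(d,180+478/5-.4,130+645/5-.4,124); m=(a+b)/2
print(a,b,m, np.linalg.norm(a-b), mag(m,arm.read_state()['position'][:2]))
print(np.rad2deg(np.arctan2(*( (b-a)[[1,0]]))))
for x in (438,518): print(watz(d,180+x/5-.4,130+380/5-.4,122))
E
```

```text
[543.84709551 -91.74530669 127.        ] [632.85986229 -84.83553246 124.        ] [588.3534789  -88.29041958 125.5       ] 89.33094441183994 [4.4237873  0.35007816]
4.438785086823496
[586.8447664  -94.74201339 122.        ]
[585.88519461 -81.82772173 122.        ]
```

Emit:
drive_tool --plan '[[[-0.004,0,0.01],0],[[0,0,0.025],0],[[0,0,0.03],0],[[0,0,0.03],0],[[0,0,0.02],0],[[0,0,0.013],0],[[0,0,0],0]]' --fingers -0.4

```text
clock: 3.25
position: [588.0, -88.0, 127.2]
ee_rot: [-0.037, 0.999, -0.0, -0.001]
contact_force: [0.1, 0.3, 0.6]
gripper_width: 59.9
```

```bash
python3 - <<'E'
from h import *
s=arm.read_state(); print(s['position'],s['ee_rot'],s['contact_force'],s['gripper_width'])
d=snap('wrist','w2',None,1.4)
E
```

```text
[587.9710237  -87.96406088 127.20481865] [-3.74316831e-02  9.99298566e-01 -6.53422806e-05 -1.11387608e-03] [0.09680205 0.28827176 0.57732241] 59.85874363804145
```

View pics/w2.png

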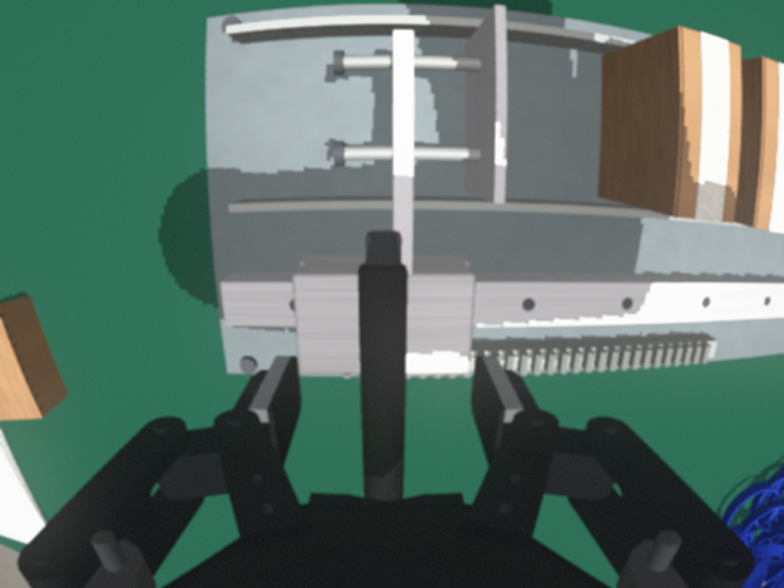

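Emit:
drive_tool --plan '[[[0,0,0],0],[[0,0,0],0],[[0,0,0],0],[[0,0,0],0],[[0,0,0],0],[[0,0,0],0]]' --fingers 1

```text
clock: 4.05
position: [588.9, -88.1, 129.2]
ee_rot: [-0.038, 0.999, -0.0, 0.001]
contact_force: [-0.0, -2.3, 5.2]
gripper_width: 11.9
```

```bash
python3 - <<'E'
from h import *
s=arm.read_state(); print(s['position'],s['contact_force'],s['gripper_width'],s['wrist_torque'])
d=snap('wrist','w3',None,1.4)
d=snap('scene','s3',(225,130,390,260),4.8)
E
```

```text
[588.88121798 -88.07516544 129.23969212] [-0.04354976 -2.25504799  5.24307823] 11.860147185249641 [-0.49690572  0.29810155  0.00154934]
```

View pics/w3.png

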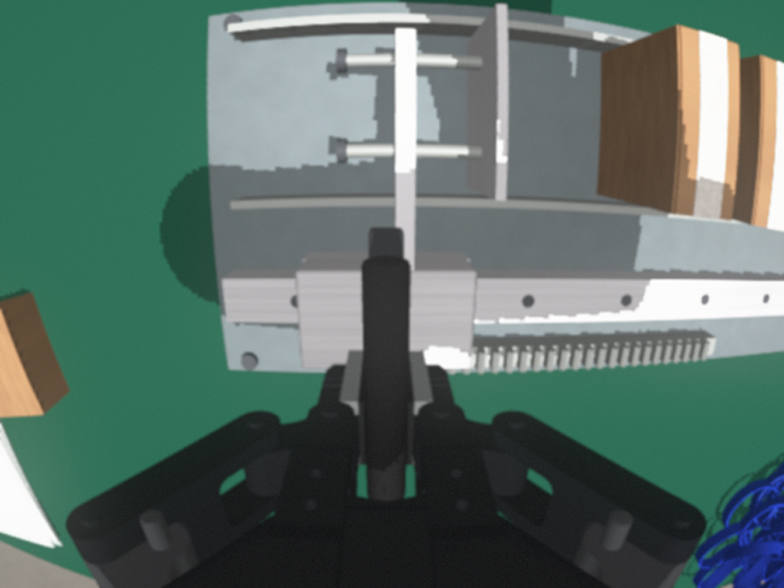

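View pics/s3.png

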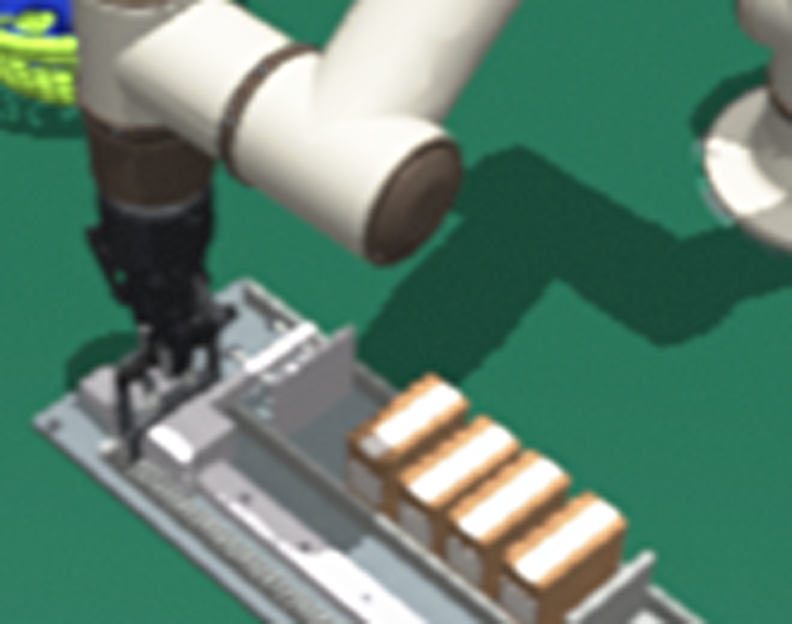

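Emit:
drive_tool --plan '[[[0,0,-0.003],0],[[0,0,-0.003],0],[[0,0,-0.003],0],[[0,0,-0.003],0],[[0,0,0],0],[[0,0,0],0]]'

```text
clock: 4.9
position: [588.6, -87.3, 139.9]
ee_rot: [-0.038, 0.999, 0.0, 0.0]
contact_force: [4.3, 0.9, -7.4]
gripper_width: 11.8
```

Emit:
drive_tool --plan '[[[0,0.001,0],0],[[0,0.003,0],0],[[0,0.006,0],0],[[0,0.007,0],0],[[0,0.007,0],0],[[0,0.007,0],0],[[0,0.007,0],0],[[0,0.007,0],0],[[0,0.007,0],0],[[0,0.005,0],0],[[0,0.003,0],0],[[0,0,0],0]]'

```text
clock: 6.4
position: [584.1, -27.4, 140.4]
ee_rot: [-0.038, 0.999, 0.0, 0.0]
contact_force: [5.9, 1.0, -7.5]
gripper_width: 12.0
```

```bash
cat >>h.py <<'E'
HOME=(588.88,-88.08)
def st():
    s=arm.read_state(); print('t',s['clock'],'pos',s['position'].round(2),'F',s['contact_force'].round(2),'w',round(s['gripper_width'],2),'mag',mag(s['position'],HOME).round(2),'Fmag',mag(s['contact_force'],(0,0)).round(2),'M',s['wrist_torque'].round(2)); return s
E
python3 - <<'E'
from h import *
st()
d=snap('wrist','w4',None,1.4)
E
```

```text
t 6.4 pos [584.09 -27.41 140.37] F [ 5.87  0.97 -7.52] w 12.04 mag [-0.25 60.86] Fmag [5.92 0.53] M [ 0.25 -1.39 -0.1 ]
```

View pics/w4.png

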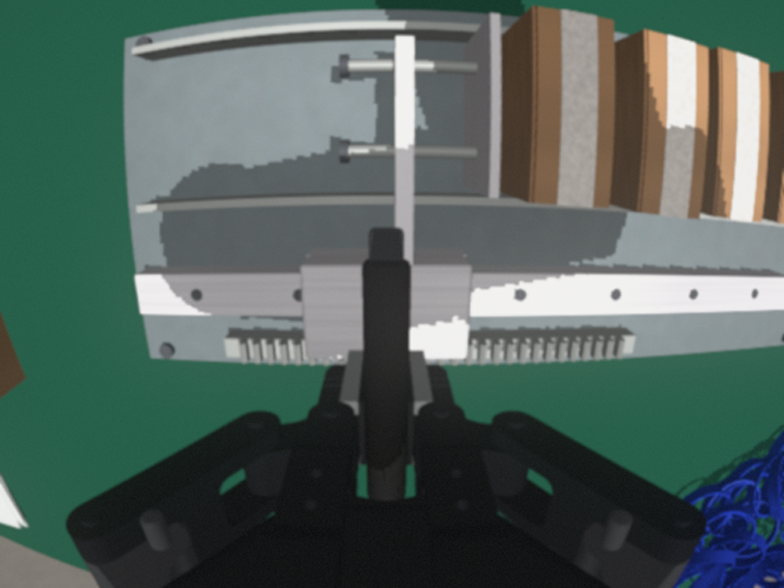

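Emit:
drive_tool --plan '[[[-0.001,0.002,0],0],[[0,0.004,0],0],[[0,0.004,0],0],[[0,0.004,0],0],[[0,0.004,0],0],[[0,0.004,0],0],[[0,0.004,0],0],[[0,0.004,0],0],[[0,0.004,0],0],[[0,0.004,0],0],[[0,0.002,0],0],[[0,0,0],0]]'

```text
clock: 7.95
position: [581.4, 12.2, 140.0]
ee_rot: [-0.038, 0.999, 0.0, -0.001]
contact_force: [-2.3, -0.7, -7.7]
gripper_width: 11.7
```

```bash
python3 - <<'E'
from h import *
st()
d=snap('wrist','w5',None,1.4)
E
```

```text
t 7.95 pos [581.35  12.21 140.01] F [-2.26 -0.72 -7.67] w 11.69 mag [-2.0000e-02  1.0057e+02] Fmag [-2.31 -0.55] M [-0.3   0.52  0.02]
```

View pics/w5.png

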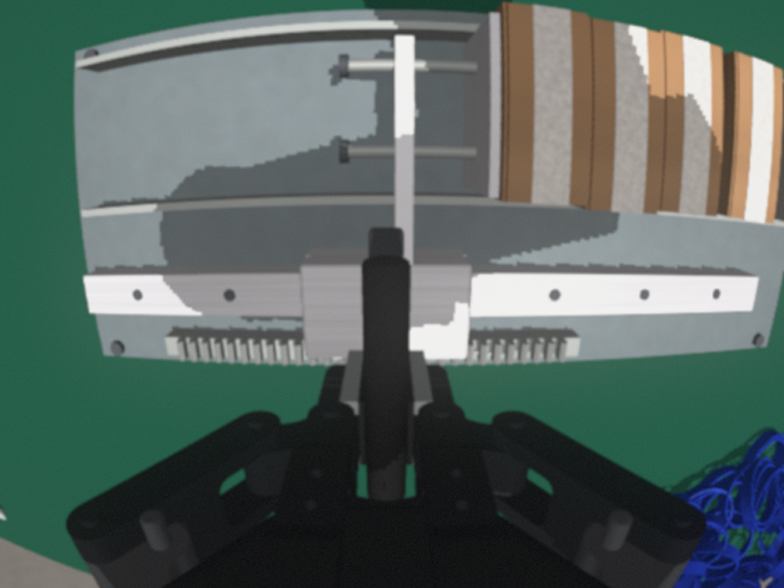

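Emit:
drive_tool --plan '[[[0,0.002,0],0],[[0,0.002,0],0],[[0,0.002,0],0],[[0,0.002,0],0],[[0,0.002,0],0],[[0,0.002,0],0],[[0,0.002,0],0],[[0,0,0],0]]'

```text
clock: 9.0
position: [580.4, 26.1, 140.1]
ee_rot: [-0.038, 0.999, 0.0, -0.001]
contact_force: [-4.6, -2.2, -7.5]
gripper_width: 11.9
```

```bash
python3 - <<'E'
from h import *
st()
d=snap('wrist','w6',None,1.4)
d=snap('scene','s6',(270,150,400,290),5)
E
```

```text
t 9.0 pos [580.41  26.12 140.1 ] F [-4.6  -2.22 -7.54] w 11.93 mag [8.0000e-02 1.1451e+02] Fmag [-4.75 -1.87] M [-0.67  1.2  -0.03]
```

View pics/w6.png

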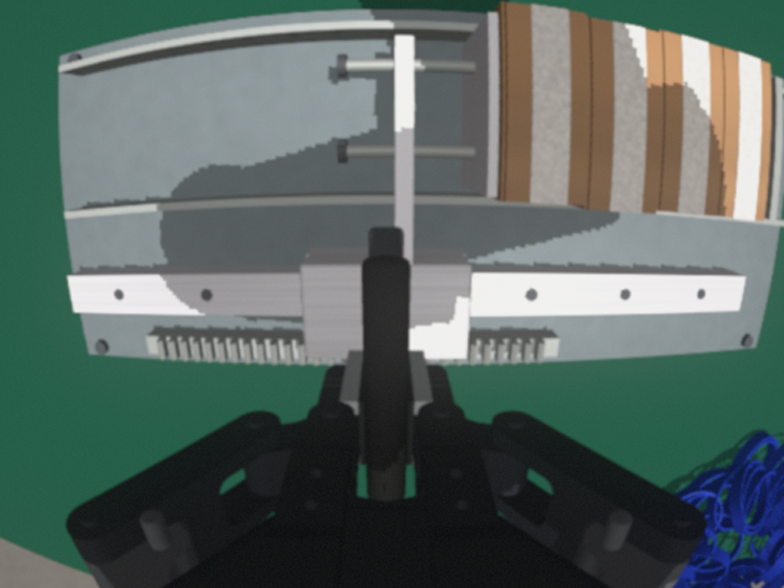

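View pics/s6.png

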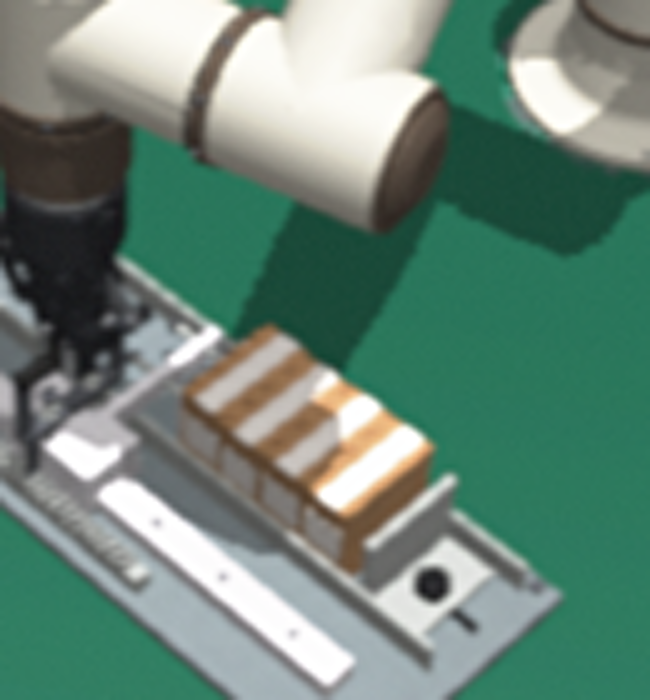

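Emit:
drive_tool --plan '[[[0.0005,0.001,0],0],[[0,0.001,0],0],[[0,0.001,0],0],[[0,0.001,0],0],[[0,0,0],0],[[0,0,0],0]]'

```text
clock: 9.85
position: [580.1, 29.9, 140.3]
ee_rot: [-0.038, 0.999, -0.0, -0.0]
contact_force: [-4.3, -3.7, -7.4]
gripper_width: 12.3
```

```bash
python3 - <<'E'
from h import *
st()
E
```

```text
t 9.85 pos [580.08  29.88 140.3 ] F [-4.31 -3.72 -7.39] w 12.26 mag [2.0000e-02 1.1829e+02] Fmag [-4.58 -3.38] M [-0.94  1.09 -0.  ]
```

Emit:
drive_tool --plan '[[[0,0.001,0],0],[[0,0.001,0],0],[[0,0,0],0],[[0,0,0],0]]'

```text
clock: 10.35
position: [579.9, 31.9, 140.3]
ee_rot: [-0.038, 0.999, 0.0, -0.0]
contact_force: [-4.0, -2.1, -7.7]
gripper_width: 11.9
```

```bash
python3 - <<'E'
from h import *
st()
d=snap('wrist','w7',None,1.4)
E
```

```text
t 10.35 pos [579.94  31.93 140.3 ] F [-4.04 -2.14 -7.65] w 11.92 mag [4.0000e-02 1.2034e+02] Fmag [-4.19 -1.83] M [-0.91  1.09  0.04]
```

View pics/w7.png

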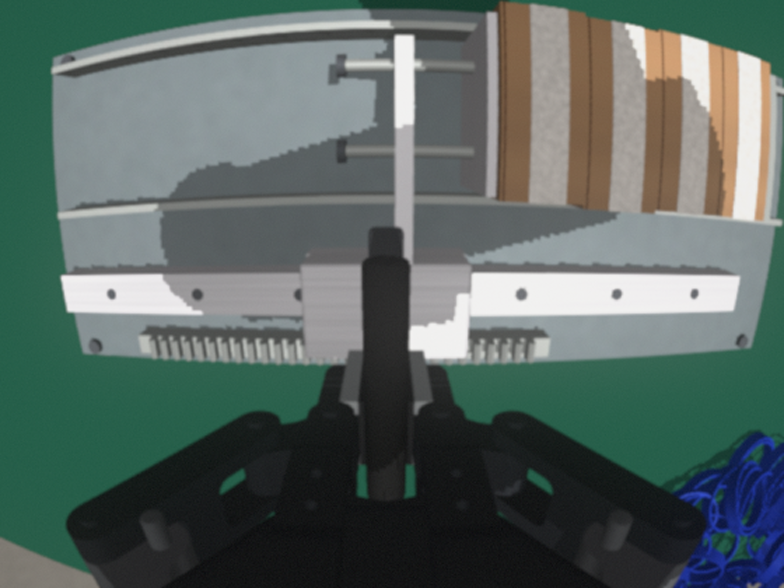

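Emit:
drive_tool --plan '[[[0.0005,0.001,0],0],[[0,0.001,0],0],[[0,0,0],0],[[0,0,0],0]]'

```text
clock: 10.9
position: [579.7, 34.0, 140.5]
ee_rot: [-0.038, 0.999, 0.0, 0.0]
contact_force: [-1.1, -3.7, -7.9]
gripper_width: 11.8
```

```bash
python3 - <<'E'
from h import *
st()
E
```

```text
t 10.9 pos [579.7   34.01 140.46] F [-1.12 -3.7  -7.87] w 11.76 mag [-4.0000e-02  1.2243e+02] Fmag [-1.39 -3.61] M [-0.9   0.55 -0.02]
```

Emit:
drive_tool --plan '[[[0,0.001,0],0],[[0,0.001,0],0],[[0,0,0],0],[[0,0,0],0]]'

```text
clock: 11.4
position: [579.5, 36.0, 140.4]
ee_rot: [-0.038, 0.999, 0.0, 0.0]
contact_force: [-0.7, -3.1, -7.7]
gripper_width: 11.6
```

```bash
python3 - <<'E'
from h import *
st()
E
```

```text
t 11.4 pos [579.51  36.04 140.44] F [-0.7  -3.08 -7.67] w 11.62 mag [-9.0000e-02  1.2447e+02] Fmag [-0.93 -3.01] M [-1.06  0.2  -0.  ]
```

Emit:
drive_tool --plan '[[[0,0.001,0],0],[[0,0.001,0],0],[[0,0,0],0],[[0,0,0],0]]'

```text
clock: 11.9
position: [579.3, 38.0, 140.4]
ee_rot: [-0.038, 0.999, 0.0, 0.0]
contact_force: [-0.6, -3.1, -7.8]
gripper_width: 12.1
```

```bash
python3 - <<'E'
from h import *
st()
d=snap('wrist','w8',None,1.4)
E
```

```text
t 11.9 pos [579.32  38.02 140.42] F [-0.6  -3.11 -7.85] w 12.05 mag [ -0.13 126.46] Fmag [-0.83 -3.05] M [-1.1  -0.1   0.04]
```

View pics/w8.png

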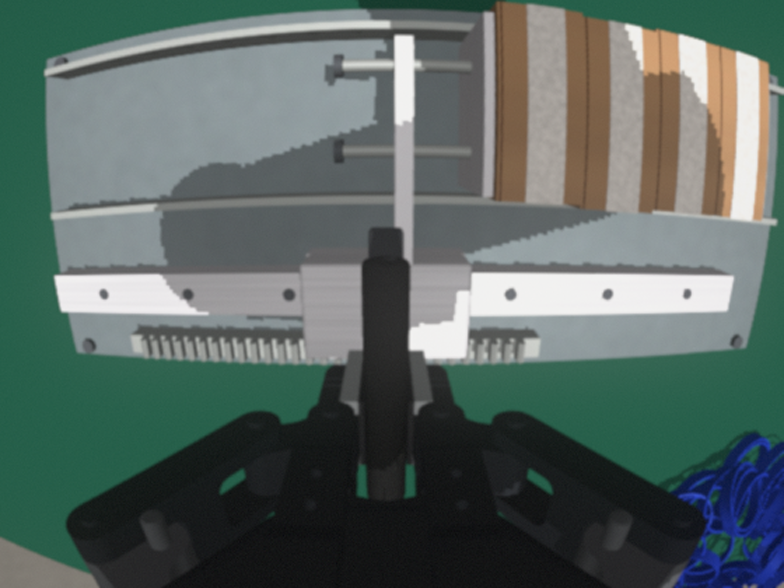

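Emit:
drive_tool --plan '[[[0,0.001,0],0],[[0,0.001,0],0],[[0,0,0],0],[[0,0,0],0]]'

```text
clock: 12.45
position: [579.1, 40.0, 140.4]
ee_rot: [-0.038, 0.999, 0.0, 0.0]
contact_force: [2.5, -3.5, -7.6]
gripper_width: 12.0
```

```bash
python3 - <<'E'
from h import *
st()
d=snap('scene','s9',(290,170,400,290),6)
E
```

```text
t 12.45 pos [579.15  39.98 140.43] F [ 2.48 -3.55 -7.55] w 12.05 mag [ -0.15 128.43] Fmag [ 2.21 -3.72] M [-1.16 -0.36 -0.03]
```

View pics/s9.png

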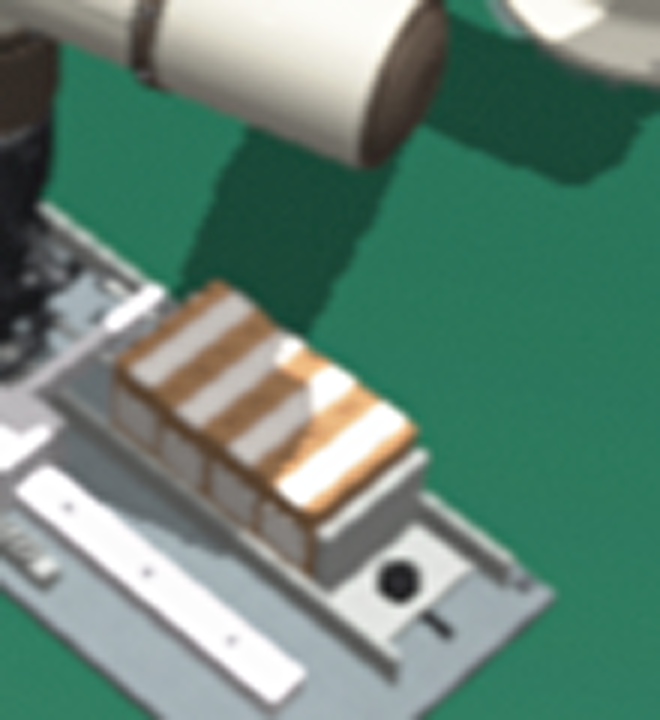

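Emit:
drive_tool --plan '[[[0,0.001,0],0],[[0,0.001,0],0],[[0,0,0],0],[[0,0,0],0]]'

```text
clock: 13.0
position: [579.0, 42.0, 140.5]
ee_rot: [-0.038, 0.999, 0.0, 0.0]
contact_force: [3.4, -3.7, -7.2]
gripper_width: 11.7
```

```bash
python3 - <<'E'
from h import *
st()
d=snap('wrist','w9',None,1.4)
E
```

```text
t 13.0 pos [579.02  41.95 140.47] F [ 3.41 -3.7  -7.18] w 11.69 mag [-1.3000e-01  1.3041e+02] Fmag [ 3.12 -3.94] M [-1.22 -0.6   0.  ]
```

View pics/w9.png

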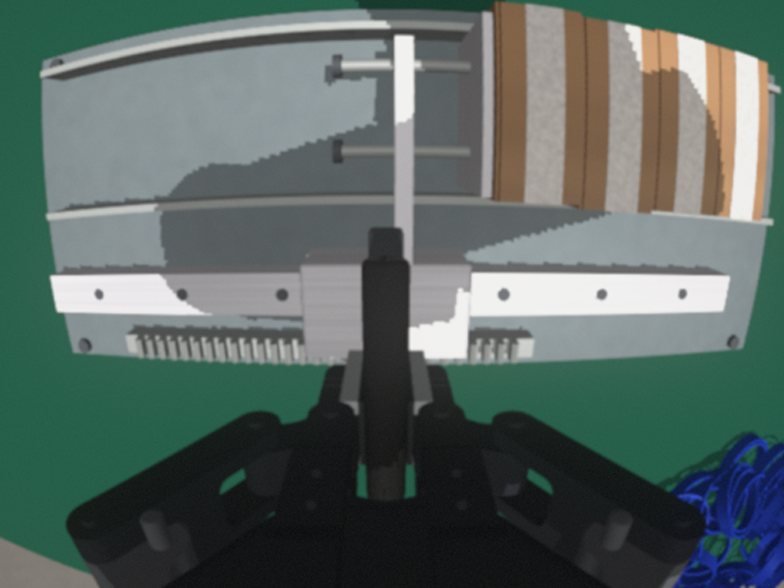

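Emit:
drive_tool --plan '[[[-0.0005,0.001,0],0],[[0,0.001,0],0],[[0,0,0],0],[[0,0,0],0]]'

```text
clock: 13.55
position: [578.9, 43.9, 140.2]
ee_rot: [-0.038, 0.999, 0.0, -0.0]
contact_force: [1.3, -3.6, -8.1]
gripper_width: 12.0
```

```bash
python3 - <<'E'
from h import *
st()
E
```

```text
t 13.55 pos [578.87  43.91 140.23] F [ 1.28 -3.58 -8.09] w 12.0 mag [-1.3000e-01  1.3237e+02] Fmag [ 1.01 -3.67] M [-1.17 -0.26  0.07]
```

Emit:
drive_tool --plan '[[[0,0.001,0],0],[[0,0.001,0],0],[[0,0,0],0],[[0,0,0],0]]'

```text
clock: 14.05
position: [578.7, 45.8, 140.2]
ee_rot: [-0.038, 0.999, -0.0, -0.0]
contact_force: [1.2, -4.7, -7.3]
gripper_width: 11.8
```

```bash
python3 - <<'E'
from h import *
st()
d=snap('wrist','w10',None,1.4)
for n in('w1','w5','w6','w7','w8','w9','w10'): pass
a=[ld(n)['image'][0:160,220:400] for n in('w5','w8','w10')]
cv2.imwrite('pics/cmp.png',cv2.resize(np.hstack(a)[:,:,::-1],None,fx=1.4,fy=1.4))
recrop('w10','w10a',(440,20,560,170),5)
recrop('w10','w10b',(220,0,380,160),5)
recrop('w5','w5b',(220,0,380,160),5)
E
```

```text
t 14.05 pos [578.73  45.83 140.24] F [ 1.23 -4.71 -7.25] w 11.79 mag [-1.3000e-01  1.3429e+02] Fmag [ 0.87 -4.79] M [-1.33 -0.2  -0.01]
```

View pics/w10a.png

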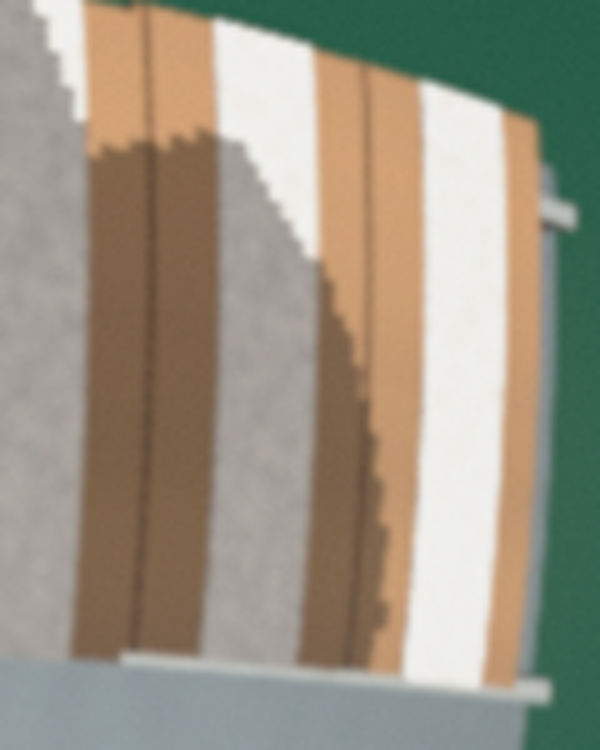

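View pics/w10b.png

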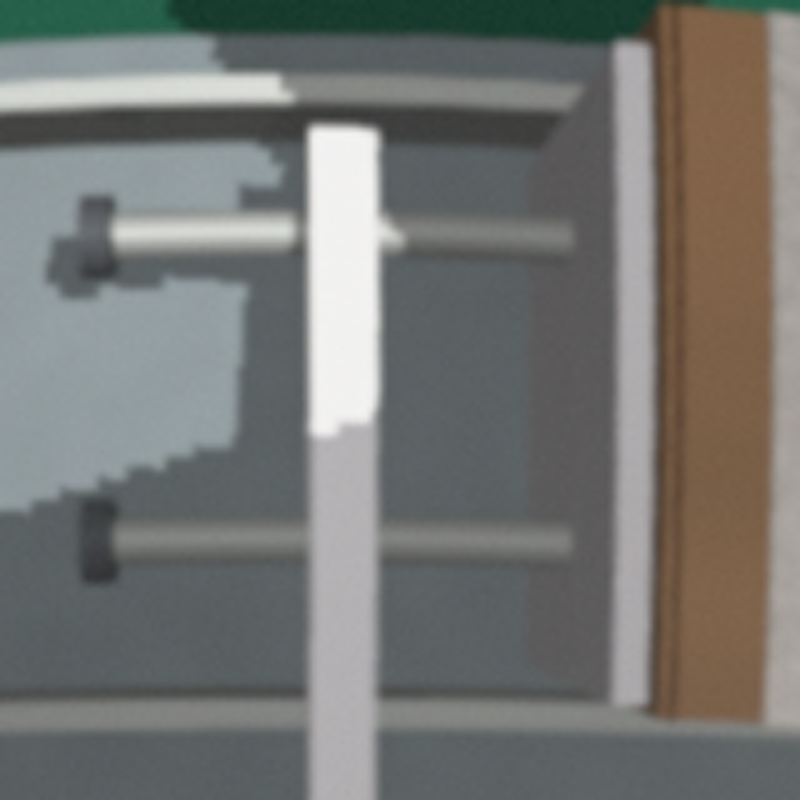

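View pics/w5b.png

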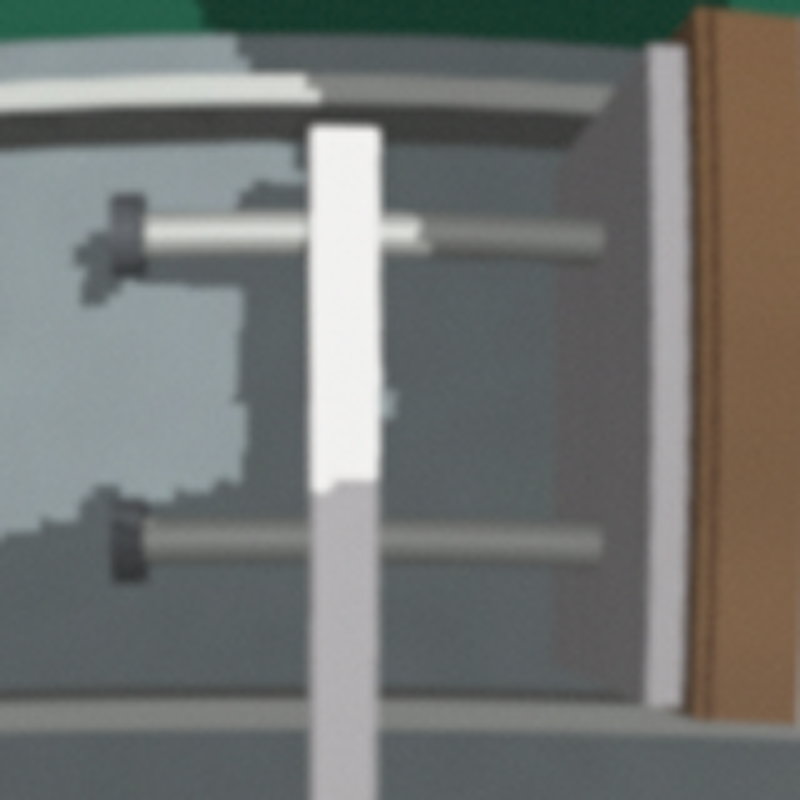

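```bash
python3 - <<'E'
from h import *
# plate right top edge col at row ~ 350/5 in crop rows: measure by gradient along row 70..100 : plate light -> carton dark
for n in('w3','w4','w5','w6','w7','w8','w9','w10'):
    d=ld(n); g=cv2.cvtColor(d['image'],cv2.COLOR_RGB2GRAY).astype(float)
    r=g[60:120,225:262].mean(0); # lower/upper rod heads
    p=g[70:100,335:366].mean(0)
    # plate: subpixel falling edge
    dp=np.diff(p); rise=dp.argmax(); fall=dp.argmin()
    lo=g[104:112,225:262].mean(0); dl=np.diff(lo); 
    def sub(a,i):
        if i<1 or i>len(a)-2:return i
        y0,y1,y2=np.abs(a[i-1:i+2]); return i+0.5*(y0-y2)/(y0-2*y1+y2)
    x=335+sub(dp,rise)+.5
    hd=225+sub(dl,dl.argmax())+.5
    X=watz(d,x,85,75); H=watz(d,hd,108,50)
    # relative to bar beam left edge
    q=g[70:100,275:300].mean(0); dq=np.diff(q); b=275+sub(dq,dq.argmax())+.5
    B=watz(d,b,85,75)
    print(n,round(x,2),round(hd,2),round(b,2),'plate-beam',(mag(X)-mag(B)).round(2)[1],'head',(mag(H)-mag(B)).round(2)[1])
E
```

```text
w3 354.42 247.14 281.64 plate-beam 38.37 head -20.08
w4 350.04 248.27 281.52 plate-beam 38.42 head -20.44
w5 349.79 248.23 281.46 plate-beam 38.26 head -20.42
w6 348.56 247.24 281.44 plate-beam 37.57 head -21.05
w7 347.76 246.44 281.44 plate-beam 37.13 head -21.57
w8 345.47 244.44 281.44 plate-beam 35.83 head -22.83
w9 344.52 243.46 281.4 plate-beam 35.3 head -23.44
w10 342.81 242.27 281.38 plate-beam 34.31 head -24.18
```

```bash
python3 - <<'E'
from h import *
ims=[]
for n in('w7','w8','w9','w10'):
    d=ld(n); ims.append(cv2.resize(d['image'][40:160,480:560],None,fx=2.4,fy=5)[:,:,::-1])
cv2.imwrite('pics/cmp.png',np.hstack(ims))
for n in('w6','w7','w8','w9','w10'):
    d=ld(n)
    # pack_4 top back edge: find in row 85 the seam; use proj of plate face
    g=cv2.cvtColor(d['image'],cv2.COLOR_RGB2GRAY).astype(float)
    r=g[80:90,480:560].mean(0); dr=np.diff(r)
    ed=[i+480.5 for i in range(1,78) if abs(dr[i])>12 and abs(dr[i])>=abs(dr[i-1]) and abs(dr[i])>=abs(dr[i+1])]
    print(n,[(round(e,1),round(float(mag(watz(d,e,85,83))[1]),1)) for e in ed])
E
```

```text
w6 [(487.5, 244.3), (506.5, 260.5), (517.5, 270.6), (527.5, 280.3), (543.5, 297.1), (550.5, 305.0), (553.5, 308.5)]
w7 [(487.5, 250.2), (505.5, 265.5), (508.5, 268.2), (515.5, 274.6), (517.5, 276.5), (527.5, 286.2), (543.5, 303.0), (554.5, 315.6)]
w8 [(485.5, 254.8), (504.5, 270.8), (507.5, 273.5), (513.5, 279.0), (515.5, 280.8), (526.5, 291.4), (541.5, 307.0), (549.5, 316.0), (555.5, 323.0)]
w9 [(484.5, 257.9), (503.5, 273.9), (513.5, 282.9), (515.5, 284.8), (525.5, 294.4), (541.5, 311.0), (552.5, 323.4)]
w10 [(483.5, 260.9), (502.5, 276.8), (508.5, 282.1), (512.5, 285.8), (514.5, 287.6), (524.5, 297.2), (540.5, 313.6), (547.5, 321.4), (550.5, 324.8)]
```

View pics/cmp.png

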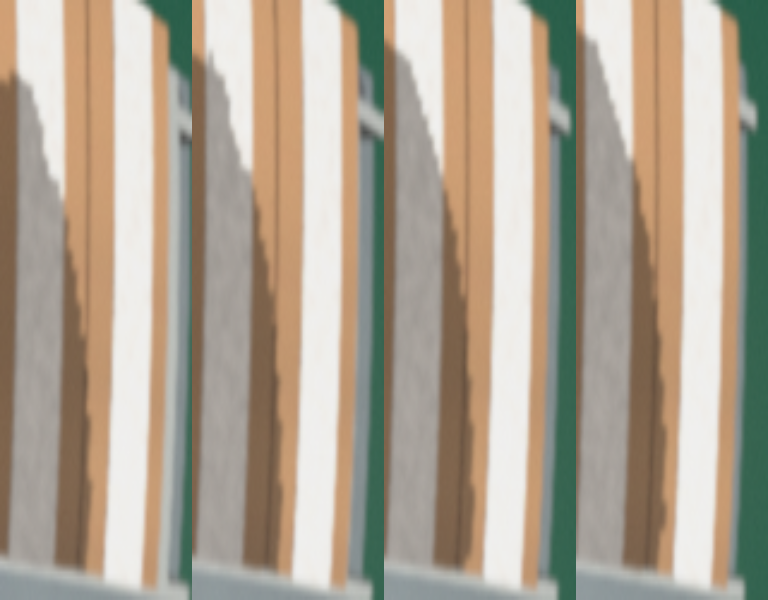

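```bash
python3 - <<'E'
from h import *
d=snap('scene','s10',(310,200,400,290),8)
d=snap('top','t10',(190,190,300,260),7)
E
```

```text
(no output)
```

View pics/s10.png

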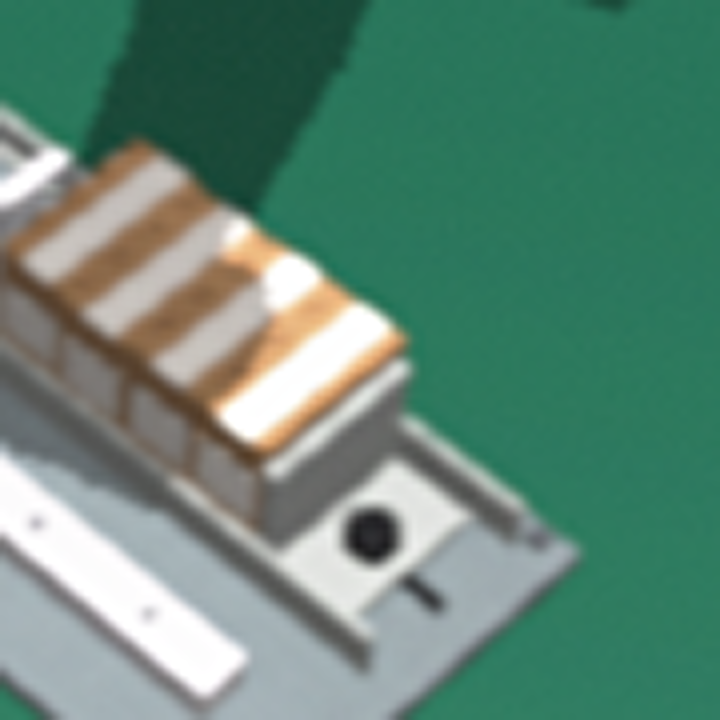

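View pics/t10.png

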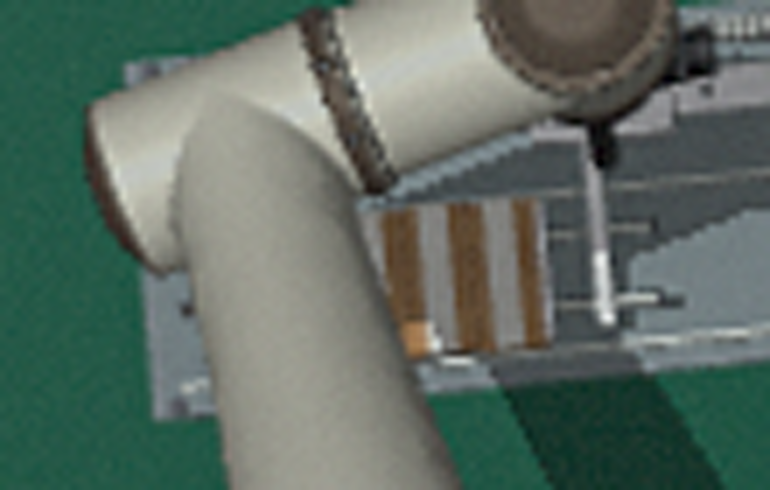

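Emit:
drive_tool --plan '[[[0,0.001,0],0],[[0,0.001,0],0],[[0,0,0],0],[[0,0,0],0]]'

```text
clock: 14.7
position: [578.6, 47.5, 140.3]
ee_rot: [-0.037, 0.999, -0.0, -0.0]
contact_force: [0.6, -6.1, -8.1]
gripper_width: 12.0
```

```bash
cat >>h.py <<'E'
def comp(d):
    g=cv2.cvtColor(d['image'],cv2.COLOR_RGB2GRAY).astype(float)
    p=g[70:100,325:366].mean(0); dp=np.diff(p); rise=dp.argmax()
    lo=g[104:112,225:262].mean(0); dl=np.diff(lo); q=g[70:100,275:300].mean(0); dq=np.diff(q)
    def sub(a,i):
        y0,y1,y2=np.abs(a[i-1:i+2]); return i+0.5*(y0-y2)/(y0-2*y1+y2)
    x=325.5+sub(dp,rise); hd=225.5+sub(dl,dl.argmax()); b=275.5+sub(dq,dq.argmax())
    X=watz(d,x,85,75);H=watz(d,hd,108,50);B=watz(d,b,85,75)
    print('comp plate',round(38.42-(mag(X)-mag(B))[1],2),'head',round(-20.44-(mag(H)-mag(B))[1],2),x,hd,b)
E
python3 - <<'E'
from h import *
st(); d=snap('wrist','w11',None,1.4); comp(d)
d=snap('scene','s11',(310,200,400,290),8)
E
```

```text
t 14.7 pos [578.62  47.45 140.29] F [ 0.63 -6.1  -8.1 ] w 11.95 mag [-1.2000e-01  1.3592e+02] Fmag [ 0.17 -6.13] M [-1.75 -0.35  0.04]
comp plate 5.71 head 5.49 339.92534722222223 239.47727272727272 281.3032863849765
```

View pics/s11.png

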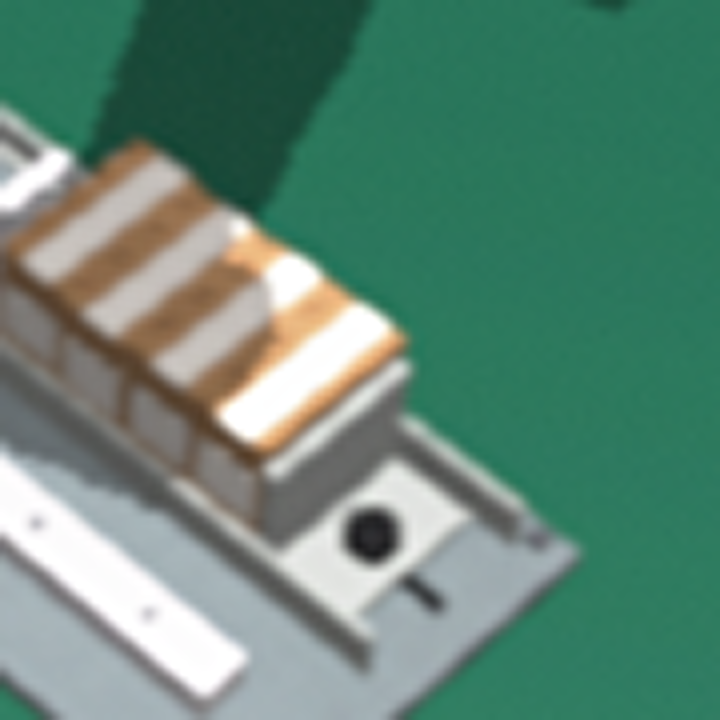

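View pics/w11.png

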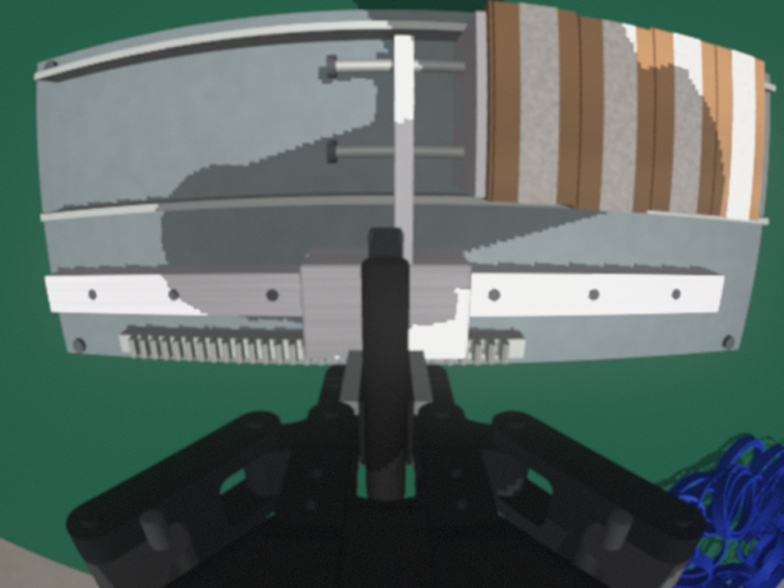

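Emit:
drive_tool --plan '[[[0,0,0.0015],0],[[0,0,0.0015],0],[[0,0,0.001],0],[[0,0,0],0],[[0,0,0],0]]'

```text
clock: 15.42
position: [578.6, 47.5, 136.4]
ee_rot: [-0.038, 0.999, -0.0, -0.0]
contact_force: [1.0, -5.3, -7.6]
gripper_width: 12.0
```

```bash
python3 - <<'E'
from h import *
st()
E
```

```text
t 15.425 pos [578.65  47.47 136.35] F [ 1.   -5.32 -7.55] w 11.98 mag [-9.0000e-02  1.3593e+02] Fmag [ 0.6  -5.38] M [-1.75 -0.26  0.04]
```

Emit:
drive_tool --plan '[[[0,0,0.001],0],[[0,0,0.001],0],[[0,0,0.001],0],[[0,0,0],0],[[0,0,0],0]]'

```text
clock: 16.05
position: [578.6, 47.4, 133.4]
ee_rot: [-0.037, 0.999, -0.0, -0.0]
contact_force: [-0.6, -7.3, -6.5]
gripper_width: 12.2
```

```bash
python3 - <<'E'
from h import *
st()
E
```

```text
t 16.05 pos [578.63  47.43 133.43] F [-0.62 -7.28 -6.45] w 12.18 mag [-1.100e-01  1.359e+02] Fmag [-1.17 -7.21] M [-1.75 -0.25  0.06]
```

Emit:
drive_tool --plan '[[[0,0,0.001],0],[[0,0,0.001],0],[[0,0,0.001],0],[[0,0,0.001],0],[[0,0,0],0],[[0,0,0],0]]'

```text
clock: 16.8
position: [578.6, 47.5, 129.5]
ee_rot: [-0.037, 0.999, -0.0, -0.0]
contact_force: [1.1, -6.3, -6.1]
gripper_width: 12.0
```

```bash
python3 - <<'E'
from h import *
st()
d=snap('wrist','w12',None,1.4); comp(d)
E
```

```text
t 16.8 pos [578.64  47.45 129.52] F [ 1.06 -6.32 -6.06] w 11.97 mag [-9.0000e-02  1.3592e+02] Fmag [ 0.59 -6.38] M [-1.8  -0.14  0.09]
comp plate 5.57 head 5.41 343.98324022346367 237.56737588652481 281.5477941176471
```

View pics/w12.png

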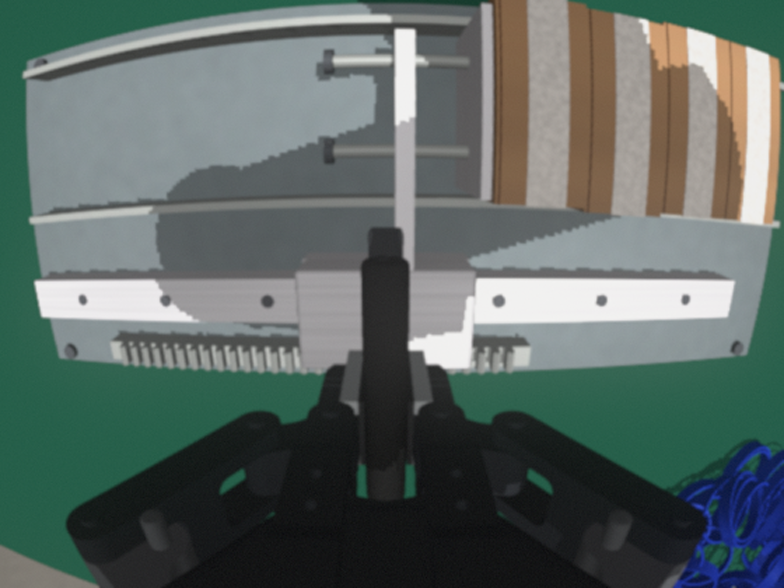

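Emit:
drive_tool --plan '[[[0,0,0.0005],0],[[0,0,0.0005],0],[[0,0,0.0005],0],[[0,0,0],0],[[0,0,0],0]]'

```text
clock: 17.48
position: [578.7, 47.4, 129.3]
ee_rot: [-0.038, 0.999, -0.0, 0.0]
contact_force: [-2.0, -5.4, -0.6]
gripper_width: 11.9
```

```bash
python3 - <<'E'
from h import *
st()
E
```

```text
t 17.475 pos [578.69  47.42 129.33] F [-2.03 -5.43 -0.63] w 11.92 mag [-4.0000e-02  1.3588e+02] Fmag [-2.43 -5.27] M [-1.71  0.58 -0.03]
```

Emit:
drive_tool --plan '[[[0,-0.0005,0.0005],0],[[0,-0.0005,0],0],[[0,0,0],0],[[0,0,0],0]]'

```text
clock: 17.98
position: [578.8, 46.5, 129.3]
ee_rot: [-0.038, 0.999, -0.0, 0.0]
contact_force: [-3.3, -5.5, 2.1]
gripper_width: 12.0
```

```bash
python3 - <<'E'
from h import *
st()
E
```

```text
t 17.975 pos [578.79  46.55 129.27] F [-3.29 -5.52  2.12] w 11.95 mag [-2.0000e-02  1.3501e+02] Fmag [-3.69 -5.26] M [-1.51  0.79 -0.  ]
```

Emit:
drive_tool --plan '[[[0,-0.0005,0],0],[[0,-0.0005,0],0],[[0,0,0],0],[[0,0,0],0]]'

```text
clock: 18.48
position: [578.9, 46.1, 129.3]
ee_rot: [-0.038, 0.999, 0.0, 0.0]
contact_force: [-4.2, -3.3, 4.7]
gripper_width: 11.6
```

```bash
python3 - <<'E'
from h import *
st(); d=snap('wrist','w13',None,1.4); comp(d)
E
```

```text
t 18.475 pos [578.86  46.11 129.26] F [-4.16 -3.3   4.66] w 11.64 mag [2.0000e-02 1.3456e+02] Fmag [-4.39 -2.98] M [-0.9   1.31 -0.01]
comp plate 4.32 head 4.25 346.7101669195751 239.6060606060606 281.8336956521739
```

Emit:
drive_tool --plan '[[[0.0005,-0.0005,-0.0005],0],[[0,-0.0005,0],0],[[0,0,0],0],[[0,0,0],0]]'

```text
clock: 19.02
position: [578.9, 45.9, 129.2]
ee_rot: [-0.038, 0.999, 0.001, 0.001]
contact_force: [-5.3, 1.7, 6.0]
gripper_width: 11.9
```

```bash
python3 - <<'E'
from h import *
st()
E
```

```text
t 19.025 pos [578.87  45.89 129.22] F [-5.32  1.65  5.99] w 11.91 mag [1.0000e-02 1.3434e+02] Fmag [-5.18  2.04] M [ 0.3   1.56 -0.02]
```

Emit:
drive_tool --plan '[[[0,0.0005,-0.001],0],[[0,0,0],0],[[0,0,0],0],[[0,0,0],0],[[0,0,0],0]]' --fingers -0.2

```text
clock: 19.65
position: [578.5, 45.4, 128.7]
ee_rot: [-0.038, 0.999, 0.0, 0.0]
contact_force: [-0.3, 0.2, 0.4]
gripper_width: 51.3
```

```bash
python3 - <<'E'
from h import *
st(); d=snap('wrist','w14',None,1.4); comp(d)
E
```

```text
t 19.65 pos [578.55  45.35 128.73] F [-0.34  0.22  0.45] w 51.34 mag [ -0.35 133.83] Fmag [-0.32  0.24] M [0.   0.01 0.04]
comp plate 4.15 head 4.05 348.2957540263543 240.82608695652175 282.9829683698297
```

View pics/w14.png

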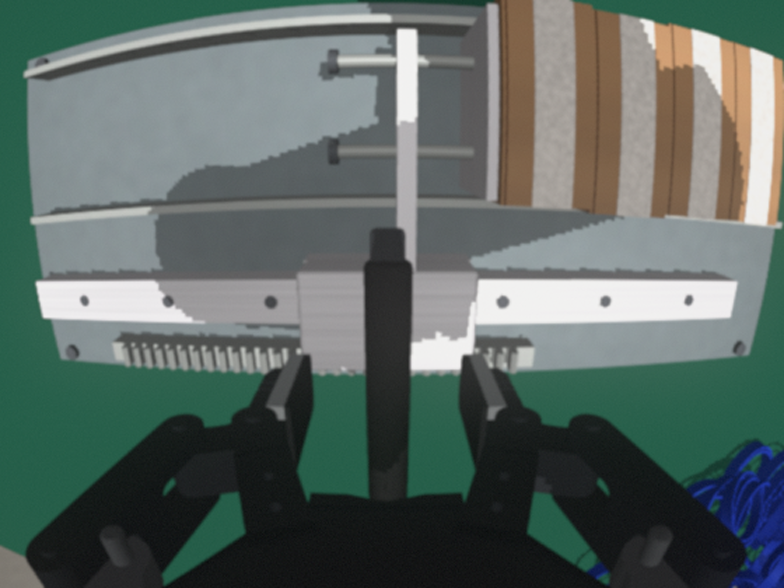

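Emit:
drive_tool --plan '[[[0,0.001,-0.01],0],[[0,0,-0.02],0],[[0,0,-0.03],0],[[0,0,-0.03],0],[[0,0,-0.03],0],[[0,0,-0.02],0],[[0,-0.02,0],0],[[0,-0.04,0],0],[[0,-0.04,0],0],[[0,-0.04,0],0],[[0,-0.02,0],0],[[0,0,0],0]]'

```text
clock: 21.2
position: [589.9, -114.7, 268.0]
ee_rot: [-0.036, 0.999, 0.0, -0.001]
contact_force: [-0.2, 0.4, 0.7]
gripper_width: 51.6
```

```bash
python3 - <<'E'
from h import *
st(); d=snap('wrist','w15',None,1.4)
d=snap('scene','s15',(225,150,400,300),4.5)
E
```

```text
t 21.2 pos [ 589.95 -114.72  268.03] F [-0.18  0.36  0.69] w 51.59 mag [ -0.92 -26.65] Fmag [-0.15  0.37] M [0.02 0.05 0.03]
```

View pics/w15.png

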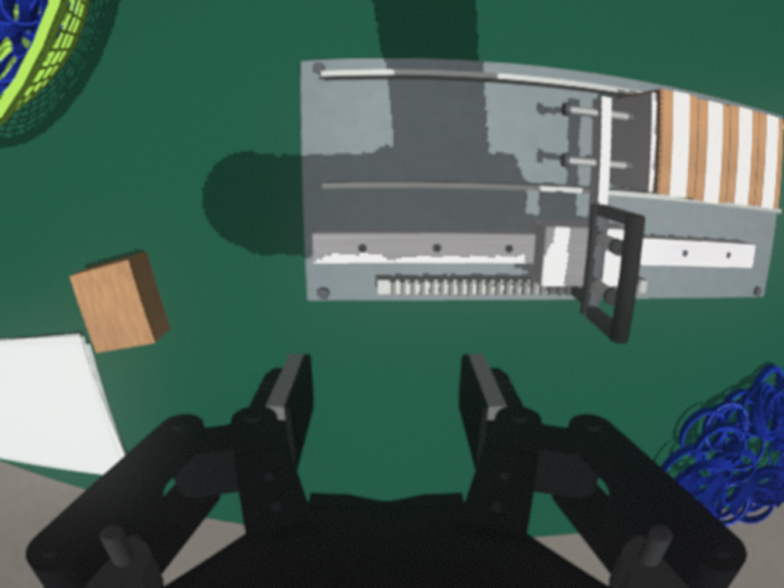

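View pics/s15.png

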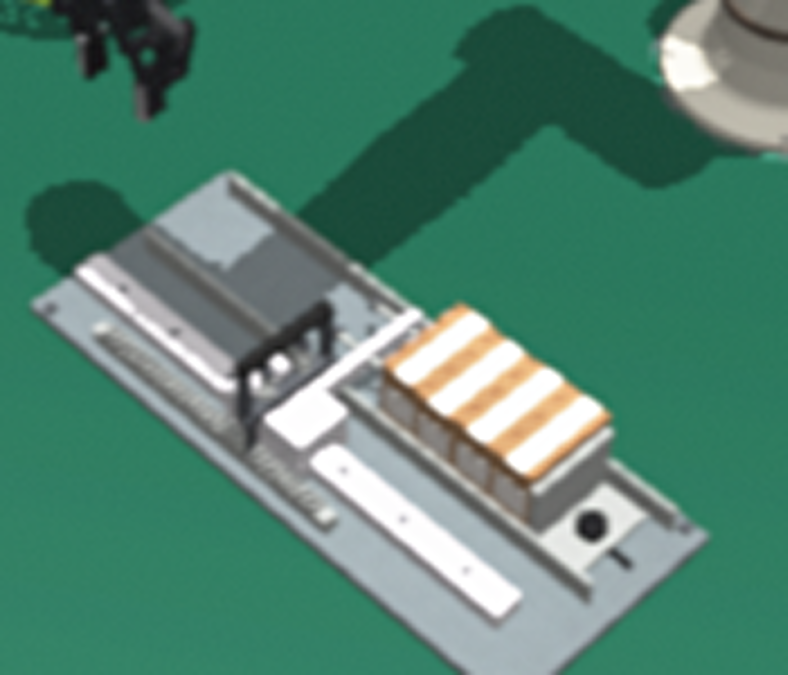

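```bash
python3 - <<'E'
from h import *
S=ld('scene0');N=ld('s15')
v=np.array([-np.sin(np.deg2rad(4.28)),np.cos(np.deg2rad(4.28)),0])
a=ld('scene0')
# template-match bar patch predicted vs found
g0=S['image'];g1=N['image']
for nm,uv in dict(gripL=(225+124/4.8,180+138/4.8),gripR=(225+212/4.8,180+83/4.8)).items():
    X=atz(S,*uv,122)
    for h in(0,4,8):
        for D in (134.4,): print(nm,h,(proj(N,X+v*D+[0,0,h])-[225,150])*4.5)
E
```

```text
gripL 0 [244.72506935 369.03432297]
gripL 4 [244.61844149 365.3038936 ]
gripL 8 [244.51143033 361.56005402]
gripR 0 [327.7264236  313.40669216]
gripR 4 [327.76785622 309.65428828]
gripR 8 [327.80943476 305.88866977]
```

```bash
python3 - <<'E'
from h import *
print(arm.job_done()); st()
E
```

```text
the job is handed in; nothing more can be done
None
the job is handed in; nothing more can be done
```

The follower is latched in its new notch with the row closed up and standing against the end stop. The plate rests only about 4 mm in out of 14 mm, short of the half-way 7 mm. I handed the job in at about 21 s, with the gripper clear of everything.

**What I did:** I gripped the release bar, lifted it about 11 mm and slid the follower about 136 mm (17 notch pitches). There the cartons had stopped moving, the plate was about 5.6 mm in and the push along the rail read about 6 N. I lowered the bar, let the pawl take the load, then opened the fingers and backed away.

**Checks that agreed:**
- **Bar home:** before release the bar was back at its home height (129.3 mm against 129.2 mm at the start). The last scene picture also puts the grip at home height.
- **Row:** all four cartons stand closed up against the stop, and the plate reading held once the fingers were open. I saw no contact with the other things on the bench.

**Check that fell short:** the follower settled back about 1.5 mm as the pawl took up its play in the notch. That left the plate about 4.2 mm in by wrist camera (roughly 5 N, from the spring figures given). The next notch would have put it at about 12 mm, almost bottomed, so I kept this one as the nearest to half-way.

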